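# Post the empty tip rack through the return box's flap

### The job

Set the empty green pipette-tip rack down lengthwise on the return box's entry deck, between the green rails, and let go of it. Then push it through the yellow swing flap until it drops down the chute into the clear box, and draw back so that the flap falls shut behind it. Leave the full blue rack and everything else on the bench where it stands.

Things in the scene. Friction and masses are not known exactly. Their poses are not given: they have to be found in the camera images.
- empty_rack_c (a point): Empty pipette-tip rack: a green block 84 mm long (its x), 60 mm wide (its y), 40 mm high (its z), about 80 g, with 48 flush dark holes drawn on its flat top. It stands upright on the bench. This point is its centre, 20 mm above its underside. Its two long sides are plain and can be gripped across the 60 mm width.
- return_box: Return box fixed to the bench: white entry deck, green gate, then a clear box, 110 mm wide and 206 mm high. Origin on the bench, midway across, below the gate's outer face. x is the way in, y across, z up; it stays level, only turned about z. The deck runs from x = -190 to +10 mm; inside, a 50-degree metal chute leads down to a floor 12 mm above the bench, up to x = 255 mm.
- deck (a point): Point on the deck's top face (return_box x = -115, y = 0, z = 90 mm), 115 mm before the gate; axes as return_box. Two green guide rails stand on the deck from x = -190 to 0 mm, 12 mm high, 72 mm apart inside, each 10 mm thick; grip the rack above them.
- gate (a point): Point on the deck between the green jambs, in the gate's outer face (return_box x = 0, z = 90 mm). The opening is 72 mm wide and 79 mm high, solid above it up to the roof. The deck's edge lies 10 mm inside: a rack pushed until its rear end is about 10 mm before this point or nearer tips over the edge and slides down by itself.
- visor (a point): Middle of the front lower edge of the green visor over the deck: 45 mm out from the gate, 110 mm above the deck, 110 mm wide. An upright gripper meets it before its fingertips reach the gate: to push, lean the tool 35 to 45 degrees from vertical, fingertips towards the gate, the gripper's body leaning back the way it came.
- flap (a joint): Yellow flap in the gate, 66 mm wide, 62 mm long, 4 mm thick, about 40 g, hanging from a hinge 75 mm above the deck (13 mm gap below it). Angle in rad: 0 = hanging shut, grows as it swings inwards (up to 1.35). It does not swing outwards; it falls shut by its own weight.
- full_rack_c (a point): Full tip rack: a blue block of the same 84 x 60 x 40 mm with white tips standing 12 mm above its top. To be left alone. This point is 20 mm above its underside.
- big_bottle: Clear bottle with blue cap, 86 mm across, about 170 mm high; bystander. Origin at the centre of its underside.
- small_bottle: Clear bottle with blue cap, 64 mm across, about 120 mm high; bystander. Origin at the centre of its underside.
- amber_jar: Amber jar with white cap, 56 mm across, about 65 mm high; bystander. Origin at the centre of its underside.
- tube_block: Orange block with small tubes, 70 x 110 mm, 41 mm high; bystander. Origin at the centre of its underside.
- petri_dish: Flat clear dish, 90 mm across, 16 mm high; bystander. Origin at the centre of its underside.
- beaker: Empty glass beaker, 66 mm across the rim, 85 mm high; bystander. Origin at the centre of its underside.
Not all that is in view belongs to the job. There is more than one size of the part that bears empty_rack_c; the job needs the largest.

How it is judged (in metres and radians):
On the way, in this order (a step that is already met when the one before it is completed fails the run):
1. the green rack stands on the entry deck between the rails, in front of the gate, upright, lengthwise and let go (x of empty_rack_c in the frame of return_box between -0.17 and -0.03 m and y of empty_rack_c in the frame of return_box between -0.02 and 0.02 m and z of empty_rack_c in the frame of return_box between 0.105 and 0.116 m and angle between the x axis of empty_rack_c and the x axis of return_box, either way round below 0.25 rad and contact force between the fingers and empty_rack below 0.3 N and linear speed of empty_rack below 0.05 m/s), for 0.2 s.
2. the rack passes the gate under the swung-open flap (x of empty_rack_c in the frame of return_box between 0 and 0.08 m and y of empty_rack_c in the frame of return_box between -0.03 and 0.03 m and value of joint flap above 0.35 rad), for 0.02 s.
At the end, for the whole second after the job is handed in: The green rack lies at rest inside the clear box (centre 40 to 250 mm beyond the gate, less than 85 mm above the bench); the flap hangs shut (under 0.1 rad); the full rack, bottles, jar, tube block, dish and beaker are within 30 mm of where they started (x of empty_rack_c in the frame of return_box between 0.04 and 0.25 m and y of empty_rack_c in the frame of return_box between -0.05 and 0.05 m and z of empty_rack_c in the frame of return_box between 0 and 0.085 m and value of joint flap below 0.1 rad and linear speed of empty_rack below 0.02 m/s and distance of each of full_rack_c, big_bottle, small_bottle, amber_jar, tube_block, petri_dish, beaker from where it was at the start of the episode below 0.03 m); the robot touches nothing.
It fails at once if the full rack, a bottle, the jar, the tube block, the dish or the beaker is moved by more than 30 mm (distance of any of full_rack_c, big_bottle, small_bottle, amber_jar, tube_block, petri_dish, beaker from where it was at the start of the episode above 0.03 m).
It also fails if it takes over 54 s, if anything falls off the work surface, if the arm or the gripper's body presses on something with over 40 N, if the wrist force passes 120 N, or if a joint passes its speed limit or range.

### The arm

A 6-joint arm with a two-finger parallel gripper is mounted at the origin on the work surface. World frame = base frame: x ahead of the robot, y to its left, z up, the work surface at z = 0. Lengths are in m, angles in degrees, forces in N, time in s.
With the tool pointing down it reaches from about 0.425 to 1.125 m from the base axis. Payload 14.9 kg.
Tool frame: the origin (TCP) lies between the finger pads; the fingertips stand 11 mm ahead of it and the grasp point (between the pads) lies 8 mm behind it; y points along the fingers, x is the direction in which the jaws open and shut, and the axes are right-handed (so a half turn about y gives the same grasp; the last joint's range is limited). The gripper opens to 91 mm and grips with 3 to 60 N. Pads are 32 mm wide; open, the fingers measure 118 mm over their backs; the gripper's body (76 mm by 178 mm) begins 60 mm behind the grasp point.
Start: joints at [-77.137, 21.709, 99.362, -0, 58.929, -1.908], TCP at [0.178, -0.677, 0.225] pointing down, gripper open.
Joint ranges: [-158.91, 158.91], [-42.39, 125.64], [0.06, 152.35], [-60.88, 240.88], [17.5, 164.5], [-176.32, 176.32]. Speed limits (degrees/s): [108.29, 108.29, 136.94, 180, 180, 180].

### API

Orientations are given as a 3x3 rotation matrix whose columns are the frame's x, y, z axes.
In Python, from bench import env gives the robot as it stands.
- The arm moves only by the tool step_arm, never from a script. Its argument "plan" is a list of rows, each a list of 3 entries, a list of its own where there are three numbers: the shift along the tool's x, y, z in mm, then the turn, a rotation vector about the tool's x, y, z in rad, then the opening in per cent of the stroke, from 0 (shut) to 100 (fully open). In form: [[[dx, dy, dz], [ax, ay, az], gripper], ...]. A call has 1 to 10 rows; each row is the pose to reach, as a shift and turn from the pose commanded when the call began, along the tool's axes at that moment; what a row does not reach only later rows make up. A row lasts 1/10 s, in which the tool goes at most 50 mm and 8.59 degrees, less where a joint would pass 70% of its speed; a pose out of reach is approached as far as the arm can. A call with a gripper value outside its range is refused whole. The fingers move at their own pace and stop on an object; "newtons" is the grip in N (left out, the last holds). Time passes only in rows, so rows that repeat a pose let the fingers close. It gives the time, the measured TCP pose, the force and the opening at its end, in the units of the state.
- env.get_obs(): the state, without advancing time (a new reading comes with each control period).
- env.get_image(name): name is "side" or "top" or "wrist"; returns the picture (480x640x3 uint8, red, green, blue); there is no depth.
- env.camera_info(name): a dict with "vertical_fov" (degrees; the focal length in pixels is half the picture's height over the tangent of half this angle, whatever the lens; pixels are square), "cx", "cy" (the principal point, pixels), "R" (3x3) and "t" (3): a world point X has camera coordinates R X + t; the wrist camera has in their place "T_tool_cam" (4x4, takes a point from camera to tool coordinates, whose origin is the TCP and whose axes are the tool frame's). Camera axes: x right, y down, z forward; pixel columns grow to the right and rows downward; lengths in m; the calibration is good to about 2 mm. A picture is of the moment at which its call begins: read the wrist's pose just before it. camera_info takes no time and is no camera call.
- env.finish_job(): hands the job in, once; it reports no verdict.
The state is a dict: "clock": time; "joint_positions": joint angles; "dq": joint speeds; "tau": joint torques, N m; "tool_pos": TCP position; "orientation": TCP orientation; "contact_force": force on the tool from outside, world axes, zero at the start; "moment": the same for the moment, N m; "opening": opening from 0.0 (shut) to 1.0 (fully open).
Only numpy, scipy, OpenCV 4.12 (cv2) and the standard library are available. Lean on these libraries where they do the work, as an engineer would, in place of code of your own. Each camera call takes 0.05 s, during which the arm holds its last target. There are 200 camera calls.

## Working session

There is one attempt and no reset: what is moved stays moved. The work goes in short steps, Python scripts to look and compute and a tool call to move; the robot and the scene stay as the last step left them, time stands still between calls to the robot, and variables do not carry over. Pictures are saved under pics/ and viewed, about 8 in all and at most 12, crops included, and the job is handed in when it is done.

Besides the shell and the picture viewer there is one more tool, called after "Call:" by a JSON object that holds its "method" and its "body". step_arm: Moves the arm, as the interface text tells. Its arguments: {"type":"object","properties":{"plan":{"type":"array","items":{"type":"array"}},"newtons":{"type":"number"}},"required":["plan"]}

```bash
mkdir -p pics; ls; cat > h.py <<'E'
import numpy as np, cv2
from bench import env
def K(n):
    c=env.camera_info(n); f=240/np.tan(np.radians(c["vertical_fov"])/2); return c,f
def save(n,fn):
    im=env.get_image(n); cv2.imwrite(f"pics/{fn}.png",im[:,:,::-1]); return im
E
python3 - <<'E'
from h import *
for n in("top","side","wrist"): print(n,env.camera_info(n))
save("top","top1");save("side","side1");print(env.get_obs())
E
```

```text
pics
top {'vertical_fov': 50.406400947010326, 'cx': 324.1827703120995, 'cy': 244.2049694589166, 'R': array([[-0.00997886, -0.99994939,  0.00127974],
       [-0.980183  ,  0.00952837, -0.19786483],
       [ 0.19784262, -0.00322884, -0.98022848]]), 't': array([-0.00417662,  0.55218426,  1.33710127])}
side {'vertical_fov': 55.029246517807124, 'cx': 319.7839334597517, 'cy': 236.65479603390114, 'R': array([[-0.8788642 , -0.47696821,  0.00995223],
       [-0.3353373 ,  0.60278733, -0.72401404],
       [ 0.3393326 , -0.63964737, -0.68971344]]), 't': array([0.45362923, 0.2882798 , 0.96897513])}
wrist {'vertical_fov': 71.58352990734295, 'cx': 317.6843558624448, 'cy': 239.83617318227817, 'T_tool_cam': array([[ 9.99999142e-01,  1.97369062e-04,  1.29530388e-03,
        -6.72133253e-04],
       [-1.19871537e-03, -2.61325762e-01,  9.65249921e-01,
        -1.59049989e-01],
       [ 5.29006744e-04, -9.65250645e-01, -2.61325301e-01,
         7.49329925e-02],
       [ 0.00000000e+00,  0.00000000e+00,  0.00000000e+00,
         1.00000000e+00]])}
{'clock': 0.1, 'joint_positions': array([-7.71375413e+01,  2.17356845e+01,  9.93915552e+01,  5.10846332e-04,
        5.89276224e+01, -1.90866815e+00]), 'dq': array([-0.02661815, -0.03996973, -0.05416966,  0.05940141, -0.01389509,
       -0.05143755]), 'tau': array([ 1.38375781e-03, -7.65027881e+01, -4.35293305e+01,  6.52594725e-02,
        3.98233894e-02, -4.11011786e-05]), 'tool_pos': array([ 0.17838459, -0.67654431,  0.22435783]), 'orientation': array([[ 2.54953961e-01, -2.05710825e-04,  9.66953171e-01],
       [-9.66952720e-01,  9.35197592e-04,  2.54954041e-01],
       [-9.56739083e-04, -9.99999542e-01,  3.95196884e-05]]), 'contact_force': array([-0.70956081,  0.53082797, -0.54734026]), 'moment': array([ 0.03271038,  0.00825811, -0.01293991]), 'opening': 0.9996323027278009}
```

View pics/top1.png

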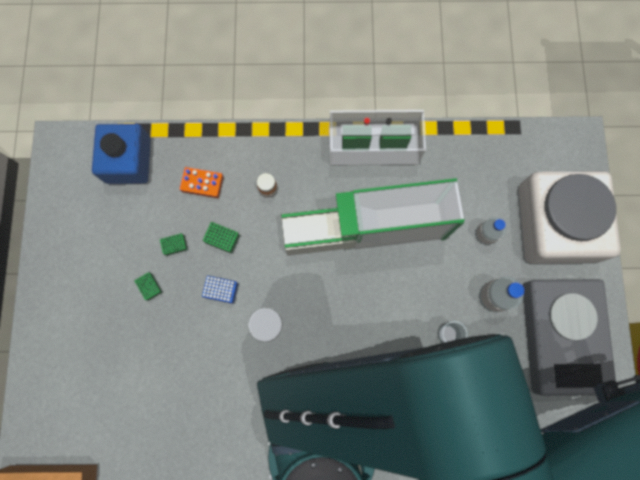

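View pics/side1.png

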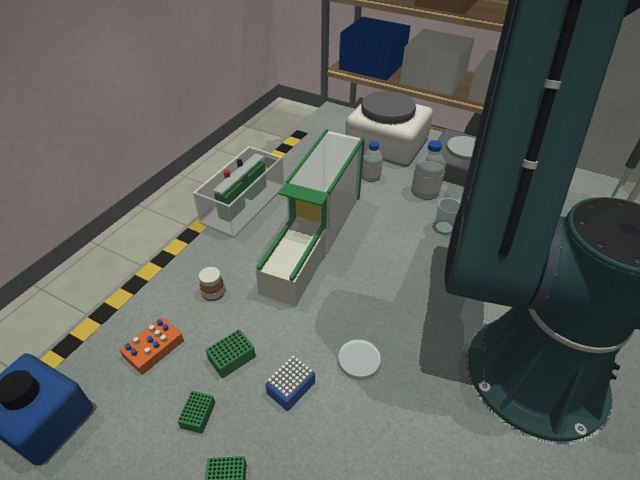

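```bash
cat >> h.py <<'E'
def proj(n,P):
    c,f=K(n); C=np.asarray(P)@c["R"].T+c["t"]; return np.c_[f*C[:,0]/C[:,2]+c["cx"],f*C[:,1]/C[:,2]+c["cy"]]
def pose(p,L):  # x,y,yaw -> world from local
    c,s=np.cos(p[2]),np.sin(p[2]); L=np.asarray(L,float); return np.c_[p[0]+c*L[:,0]-s*L[:,1],p[1]+s*L[:,0]+c*L[:,1],L[:,2]]
def ray(n,u,v,z):
    c,f=K(n); d=c["R"].T@np.array([(u-c["cx"])/f,(v-c["cy"])/f,1]); o=-c["R"].T@c["t"]; return o+d*(z-o[2])/d[2]
E
python3 - <<'E'
from h import *
for uv in [(221,237),(174,244),(148,286)]: print(ray("top",*uv,0.04))
for uv in [(231,350),(197,410),(226,468)]: print(ray("side",*uv,0.04))
a=cv2.imread("pics/top1.png");b=cv2.imread("pics/side1.png")
r=lambda im,x,y,w,h,W,H:cv2.resize(im[y:y+h,x:x+w],(W,H),interpolation=cv2.INTER_CUBIC)
o=np.zeros((600,800,3),np.uint8)
o[:300,:800]=r(a,270,170,200,75+0,800,300)
o[300:,:400]=r(b,240,170,120,90,400,300)
o[300:,400:]=r(a,190,215,80,60,400,300)
# full deck side: lower
cv2.imwrite("pics/c1.png",o)
cv2.imwrite("pics/c2.png",r(b,240,120,140,190,590,600*1) if 0 else cv2.resize(b[120:320,180:400],None,fx=3,fy=3,interpolation=cv2.INTER_CUBIC)[:600])
E
```

```text
[0.57829826 0.27570072 0.04      ]
[0.55978544 0.40477432 0.04      ]
[0.44409554 0.46970516 0.04      ]
[0.57449702 0.28004156 0.04      ]
[0.55259992 0.41580894 0.04      ]
[0.44254423 0.47313867 0.04      ]
```

View pics/c1.png

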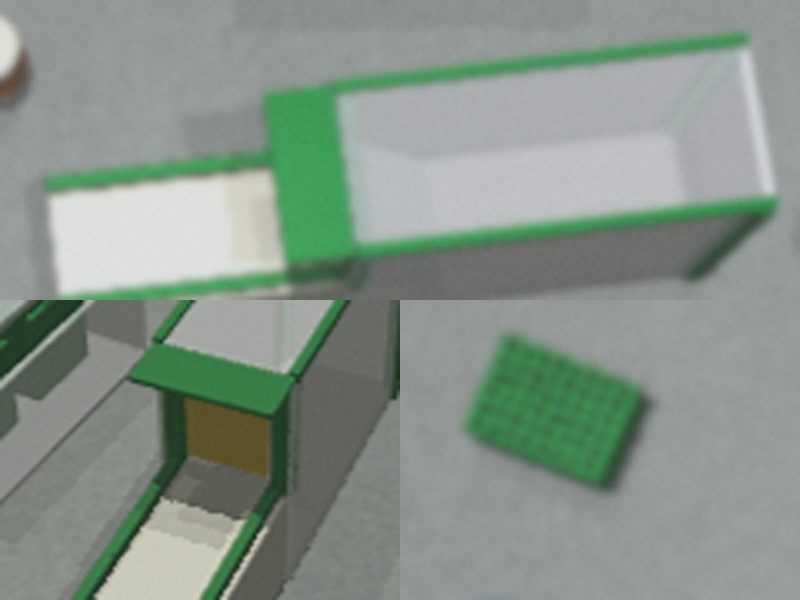

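View pics/c2.png

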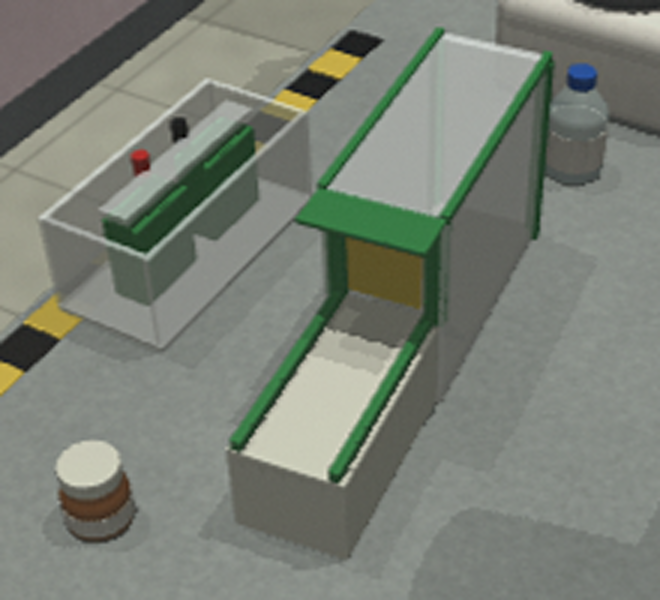

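```bash
cat > fit.py <<'E'
from h import *
from scipy.optimize import least_squares, minimize
obs=[("top",281.2,215.2,-190,46,102),("top",336.2,193.5,-45,55,200),("top",342,235.5,-45,-55,200),("top",457,179,255,55,206),("top",464,221,255,-55,206),
("side",256.3,270.7,-190,46,90),("side",296.7,282.3,-190,-46,90),("side",296.7,305.7,-190,-46,0),("side",258.7,292.7,-190,46,0),("side",279,192,-45,55,200),("side",325.7,204,-45,-55,200)]
def res(p): return np.concatenate([(proj(o[0],pose(p,[np.array(o[3:])/1000]))[0]-o[1:3]) for o in obs])
s=least_squares(res,[.63,-.05,-1.5],loss="soft_l1"); print("box",s.x,np.degrees(s.x[2])); print(res(s.x).reshape(-1,2).round(1))
B=np.array([[x,y,z] for x in(-.042,.042) for y in(-.03,.03) for z in(0,.04)])
def mask(n,c,r=30):
    im=cv2.imread(f"pics/{n}1.png"); h=cv2.cvtColor(im,cv2.COLOR_BGR2HSV); m=cv2.inRange(h,(45,90,25),(85,255,255)); k=np.zeros_like(m); cv2.circle(k,c,r,255,-1); return cv2.morphologyEx(m&k,cv2.MORPH_CLOSE,np.ones((3,3)))
ms={"top":mask("top",(221,237)),"side":mask("side",(231,352))}
S=4
big={n:cv2.resize(m,None,fx=S,fy=S,interpolation=cv2.INTER_LINEAR)>127 for n,m in ms.items()}
def cost(p,ns=("top","side")):
    c=0
    for n in ns:
        q=((proj(n,pose(p,B))+.5)*S).round().astype(np.int32); k=np.zeros(big[n].shape,np.uint8); cv2.fillConvexPoly(k,cv2.convexHull(q),1); k=k>0
        c+=1-(k&big[n]).sum()/(k|big[n]).sum()
    return c
for ns in(("top","side"),("top",),("side",)):
    best=min((minimize(cost,[.576,.278,a],args=(ns,),method="Nelder-Mead",options=dict(initial_simplex=np.array([[.576,.278,a],[.586,.278,a],[.576,.288,a],[.576,.278,a+.2]]))) for a in np.arange(0,3.14,.4)),key=lambda r:r.fun)
    print(ns,best.x,np.degrees(best.x[2]),best.fun)
E
python3 fit.py
```

```text
box [ 0.60059602 -0.09287725 -1.45202985] -83.19518236061346
[[ 1.2 -0.4]
 [ 0.5  0.6]
 [ 0.7  1.4]
 [-1.  -0.4]
 [ 0.   0.1]
 [ 1.4 -1.3]
 [-2.2 -1.3]
 [-1.1  0.2]
 [ 2.1  1.8]
 [-0.1  2.1]
 [-3.   1.6]]
('top', 'side') [0.5813692  0.27751183 1.12119671] 64.23983936577562 0.26605463959727993
('top',) [0.58201211 0.27924778 1.08954644] 62.4264128177927 0.16538620404791404Traceback (most recent call last):
  File "fit.py", line 20, in <module>
    best=min((minimize(cost,[.576,.278,a],args=(ns,),method="Nelder-Mead",options=dict(initial_simplex=np.array([[.576,.278,a],[.586,.278,a],[.576,.288,a],[.576,.278,a+.2]]))) for a in np.arange(0,3.14,.4)),key=lambda r:r.fun)
  File "fit.py", line 20, in <genexpr>
    best=min((minimize(cost,[.576,.278,a],args=(ns,),method="Nelder-Mead",options=dict(initial_simplex=np.array([[.576,.278,a],[.586,.278,a],[.576,.288,a],[.576,.278,a+.2]]))) for a in np.arange(0,3.14,.4)),key=lambda r:r.fun)
              ~~~~~~~~^^^^^^^^^^^^^^^^^^^^^^^^^^^^^^^^^^^^^^^^^^^^^^^^^^^^^^^^^^^^^^^^^^^^^^^^^^^^^^^^^^^^^^^^^^^^^^^^^^^^^^^^^^^^^^^^^^^^^^^^^^^^^^^^^^^^^^^^^^^^^^^^^^^^^^^^^
    res = _minimize_neldermead(fun, x0, args, callback, bounds=bounds,
                               **options)
    fsim[j] = func(sim[j])
              ~~~~^^^^^^^^
    fx = function(np.copy(x), *(wrapper_args + args))
  File "fit.py", line 16, in cost
    q=((proj(n,pose(p,B))+.5)*S).round().astype(np.int32); k=np.zeros(big[n].shape,np.uint8); cv2.fillConvexPoly(k,cv2.convexHull(q),1); k=k>0
        ~~~~^^^^^^^^^^^^^
  File "h.py", line 8, in proj
    c,f=K(n); C=np.asarray(P)@c["R"].T+c["t"]; return np.c_[f*C[:,0]/C[:,2]+c["cx"],f*C[:,1]/C[:,2]+c["cy"]]
        ~^^^
  File "h.py", line 4, in K
    c=env.camera_info(n); f=240/np.tan(np.radians(c["vertical_fov"])/2); return c,f
ValueError: time passes only in moves, steps and waits
```

```bash
python3 - <<'E'
s=open('h.py').read()
s=s.replace("def K(n):","from functools import lru_cache\n@lru_cache(None)\ndef K(n):")
open('h.py','w').write(s)
s=open('fit.py').read()
s=s.replace("(45,90,25),(85,255,255)","(45,70,15),(85,255,255)").replace("S=4\n","S=4\nfor n in ms: print(n,(ms[n]>0).sum(),cv2.minAreaRect(cv2.findNonZero(ms[n])))\n")
open('fit.py','w').write(s)
E
timeout 300 python3 fit.py
python3 - <<'E'
from h import *
P=np.array([ray("top",u,v,.04) for u,v in [(212,222),(238.4,232.6),(230.6,252.4),(203.4,241)]]);print(P.mean(0),[np.linalg.norm(P[i]-P[i-1])*1000 for i in range(4)])
im=cv2.imread("pics/top1.png");h=cv2.cvtColor(im,cv2.COLOR_BGR2HSV);m=cv2.inRange(h,(45,70,15),(85,255,255))
m=cv2.morphologyEx(m,cv2.MORPH_CLOSE,np.ones((3,3)))
for c in cv2.findContours(m[:,100:270],0,2)[0]:
    if cv2.contourArea(c)>80: print(cv2.minAreaRect(c),cv2.contourArea(c))
E
```

```text
box [ 0.60059602 -0.09287725 -1.45202985] -83.19518236061346
[[ 1.2 -0.4]
 [ 0.5  0.6]
 [ 0.7  1.4]
 [-1.  -0.4]
 [ 0.   0.1]
 [ 1.4 -1.3]
 [-2.2 -1.3]
 [-1.1  0.2]
 [ 2.1  1.8]
 [-0.1  2.1]
 [-3.   1.6]]
top 674 ((220.45269775390625, 236.81361389160156), (31.4615421295166, 21.76923370361328), 22.61986541748047)
side 1394 ((230.8314666748047, 352.7303771972656), (33.283935546875, 44.73191452026367), 57.9946174621582)
('top', 'side') [0.5814131  0.27806494 1.15006744] 65.89401038950474 0.20657284688965072
('top',) [0.58231343 0.28027722 4.27443555] 244.90711657928136 0.11442663378545004
('side',) [0.58171767 0.27616934 1.15910891] 66.41204831809567 0.07177352206494592
[0.57843547 0.2754641  0.04      ] [np.float64(58.12685863198763), np.float64(80.39299301951479), np.float64(59.169338396101146), np.float64(82.74853509137017)]
((47.44812774658203, 285.806640625), (23.990758895874023, 18.065916061401367), 60.945396423339844) 393.0
((72.81120300292969, 243.9170379638672), (17.005735397338867, 24.542367935180664), 75.0685806274414) 369.5
((120.45265197753906, 236.81361389160156), (31.4615421295166, 21.76923370361328), 22.61986541748047) 627.5
```

```bash
cat >> h.py <<'E'
from scipy.spatial.transform import Rotation as Ro
def Rt(yaw,lean=0):  # tool x yaw (deg, world); y down; lean about tool x (deg)
    c,s=np.cos(np.radians(yaw)),np.sin(np.radians(yaw))
    R=np.array([[c,0,-s],[s,0,c],[0,-1,0]]); return R@Ro.from_euler("x",lean,degrees=True).as_matrix()
def go(pos,yaw,lean=0,o=None):
    o=o or env.get_obs(); R=o["orientation"]; d=R.T@(np.array(pos)-o["tool_pos"])*1000
    w=Ro.from_matrix(R.T@Rt(yaw,lean)).as_rotvec(); print("rows",d.round(1),w.round(3),"len",np.linalg.norm(d).round(),"ang",np.degrees(np.linalg.norm(w)).round(1))
E
python3 - <<'E'
from h import *
print(Rt(-75.2).round(2)); print(Rt(6.8,-45).round(2),Rt(6.8,45).round(2))
go((.42,-.30,.30),-50); go((.579,.277,.25),-24)
for u,v,z in [(220,289,.05),(266,184,.06),(201,182,.04),(265,324,.016)]: print(ray("top",u,v,z).round(3))
E
```

```text
[[ 0.26  0.    0.97]
 [-0.97  0.    0.26]
 [ 0.   -1.    0.  ]]
[[ 0.99  0.08 -0.08]
 [ 0.12 -0.7   0.7 ]
 [ 0.   -0.71 -0.71]] [[ 0.99 -0.08 -0.08]
 [ 0.12  0.7   0.7 ]
 [ 0.   -0.71  0.71]]
rows [-302.6  -75.3  329.6] [-0.    -0.44  -0.001] len 454.0 ang 25.2
rows [-819.9  -24.8  630.5] [-0.    -0.894 -0.001] len 1035.0 ang 51.2
[0.433 0.272 0.05 ]
[0.724 0.151 0.06 ]
[0.738 0.337 0.04 ]
[0.34  0.154 0.016]
```

Call:
{"method": "step_arm", "body": {"plan": [[[-303,-75,330],[0,-0.44,0],100],[[-303,-75,330],[0,-0.44,0],100],[[-303,-75,330],[0,-0.44,0],100],[[-303,-75,330],[0,-0.44,0],100],[[-303,-75,330],[0,-0.44,0],100],[[-303,-75,330],[0,-0.44,0],100],[[-303,-75,330],[0,-0.44,0],100],[[-303,-75,330],[0,-0.44,0],100],[[-303,-75,330],[0,-0.44,0],100],[[-303,-75,330],[0,-0.44,0],100]]}}

```text
clock: 1.1
tool_pos: [0.4224, -0.2964, 0.3009]
orientation: [[0.645, 0.001, 0.764], [-0.764, -0.0, 0.645], [0.001, -1.0, 0.001]]
contact_force: [-0.6, -0.2, 0.5]
opening: 1.001
```

```bash
python3 -c "
from h import *
go((.579,.277,.25),-24)"
```

```text
rows [-337.    51.   489.7] [-0.001 -0.45   0.001] len 597.0 ang 25.8
```

Call:
{"method": "step_arm", "body": {"plan": [[[-337,51,490],[0,-0.45,0],100],[[-337,51,490],[0,-0.45,0],100],[[-337,51,490],[0,-0.45,0],100],[[-337,51,490],[0,-0.45,0],100],[[-337,51,490],[0,-0.45,0],100],[[-337,51,490],[0,-0.45,0],100],[[-337,51,490],[0,-0.45,0],100],[[-337,51,490],[0,-0.45,0],100],[[-337,51,490],[0,-0.45,0],100],[[-337,51,490],[0,-0.45,0],100]]}}

```text
clock: 2.1
tool_pos: [0.5536, 0.182, 0.2568]
orientation: [[0.912, -0.0, 0.411], [-0.411, -0.0, 0.912], [-0.0, -1.0, -0.0]]
contact_force: [0.6, -1.1, 0.6]
opening: 1.0
```

```bash
python3 -c "
from h import *
go((.579,.277,.25),-24)"
```

```text
rows [-15.9   6.7  97.1] [ 0.    -0.004 -0.   ] len 99.0 ang 0.2
```

Call:
{"method": "step_arm", "body": {"plan": [[[-16,7,97],[0,0,0],100],[[-16,7,97],[0,0,0],100],[[-16,7,97],[0,0,0],100],[[-16,7,97],[0,0,0],100]]}}

```text
clock: 2.5
tool_pos: [0.5785, 0.2755, 0.2494]
orientation: [[0.912, -0.001, 0.409], [-0.409, -0.001, 0.912], [-0.001, -1.0, -0.001]]
contact_force: [0.5, -0.3, 0.1]
opening: 1.0
```

```bash
python3 - <<'E'
from h import *
o=env.get_obs(); np.savez("w1.npz",R=o["orientation"],t=o["tool_pos"]); save("wrist","w1"); print(o["tool_pos"],o["orientation"][:,0])
E
```

```text
[0.57846084 0.2754677  0.24935129] [ 9.12426115e-01 -4.09240684e-01 -8.04095703e-04]
```

View pics/w1.png

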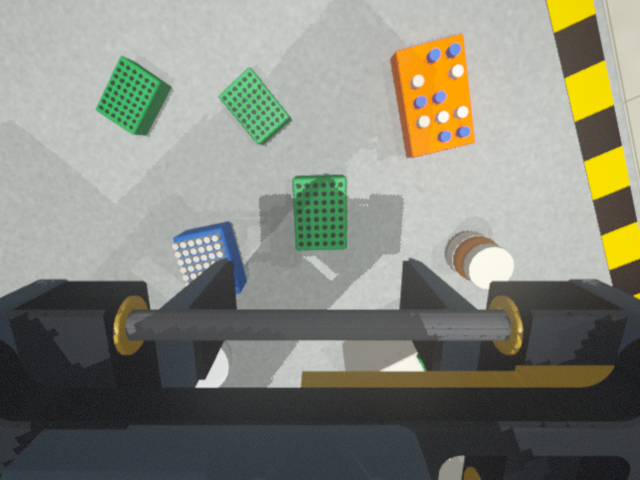

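```bash
cat >> h.py <<'E'
def wray(uv,z,R,t):
    c,f=K("wrist"); T=c["T_tool_cam"]; W=np.eye(4); W[:3,:3]=R; W[:3,3]=t; M=W@T
    d=np.c_[(np.array(uv,float)-[c["cx"],c["cy"]])/f,np.ones(len(uv))]@M[:3,:3].T; o=M[:3,3]; return o+d*((z-o[2])/d[:,2])[:,None]
E
python3 - <<'E'
from h import *
w=np.load("w1.npz")
im=cv2.imread("pics/w1.png");h=cv2.cvtColor(im,cv2.COLOR_BGR2HSV);m=cv2.inRange(h,(45,90,20),(85,255,255));m=cv2.morphologyEx(m,cv2.MORPH_CLOSE,np.ones((7,7)))
for x0,y0,x1,y1 in [(280,165,360,262),(205,55,300,150),(85,45,180,140)]:
    k=np.zeros_like(m);k[y0:y1,x0:x1]=m[y0:y1,x0:x1]; b=cv2.boxPoints(cv2.minAreaRect(cv2.findNonZero(k)))
    P=wray(b,.04,w["R"],w["t"]);e=[np.linalg.norm(P[i]-P[i-1])*1000 for i in range(4)]; print(b.round().tolist(),P.mean(0).round(4),np.round(e,1))
P=wray([(294,180),(346,178),(348,249),(296,251)],.04,w["R"],w["t"]);print(P.mean(0),[round(np.linalg.norm(P[i]-P[i-1])*1000,1) for i in range(4)]); d=P[0]-P[3]+P[1]-P[2]; print(np.degrees(np.arctan2(d[1],d[0])))
cv2.imwrite("pics/c3.png",cv2.resize(im[160:270,270:370],(600,660))[:600])
E
```

```text
[[292.0, 176.0], [345.0, 174.0], [347.0, 248.0], [295.0, 250.0]] [0.5836 0.2792 0.04  ] [84.2 57.2 84.1 60.7]
[[216.0, 94.0], [249.0, 67.0], [292.0, 118.0], [259.0, 146.0]] [0.5675 0.4086 0.04  ] [65.7 43.7 64.5 45.3]
[[91.0, 112.0], [121.0, 55.0], [173.0, 82.0], [143.0, 139.0]] [0.4566 0.4679 0.04  ] [56.9 65.7 54.7 66.7]
[0.58377068 0.27633835 0.04      ] [np.float64(81.2), np.float64(56.8), np.float64(81.1), np.float64(60.2)]
67.61039255704877
```

View pics/c3.png

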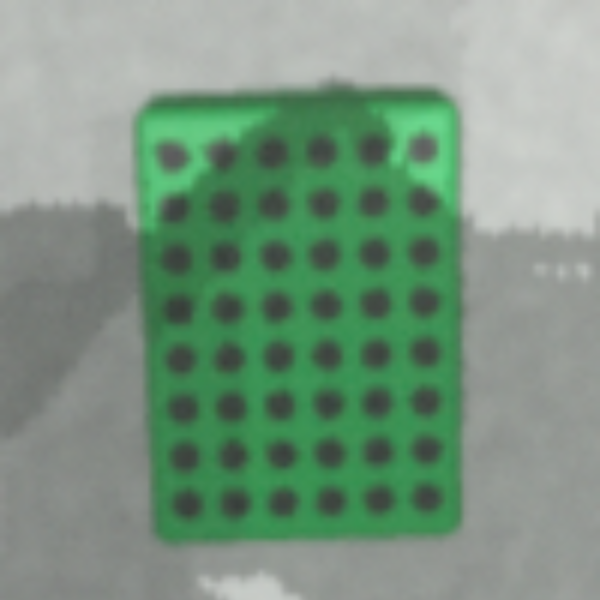

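```bash
python3 -c "
from h import *
go((.5825,.2775,.028),-22.6)"
```

```text
rows [  2.7 221.6   4.5] [ 0.001 -0.028 -0.001] len 222.0 ang 1.6
```

Call:
{"method": "step_arm", "body": {"plan": [[[3,40,4],[0,-0.028,0],100],[[3,85,4],[0,-0.028,0],100],[[3,130,4],[0,-0.028,0],100],[[3,170,4],[0,-0.028,0],100],[[3,200,4],[0,-0.028,0],100],[[3,215,4],[0,-0.028,0],100],[[3,221,4],[0,-0.028,0],100],[[3,221,4],[0,-0.028,0],100]]}}

```text
clock: 3.35
tool_pos: [0.5834, 0.2772, 0.0297]
orientation: [[0.923, 0.0, 0.385], [-0.385, 0.0, 0.923], [0.0, -1.0, 0.0]]
contact_force: [0.4, 1.0, 0.6]
opening: 0.997
```

Call:
{"method": "step_arm", "body": {"plan": [[[0,0,0],[0,0,0],50],[[0,0,0],[0,0,0],50],[[0,0,0],[0,0,0],50],[[0,0,0],[0,0,0],50],[[0,0,0],[0,0,0],50],[[0,0,0],[0,0,0],50],[[0,0,0],[0,0,0],50],[[0,0,0],[0,0,0],50]], "newtons": 15}}

```text
clock: 4.15
tool_pos: [0.5833, 0.2779, 0.0298]
orientation: [[0.923, 0.0, 0.385], [-0.385, 0.0, 0.923], [0.0, -1.0, 0.0]]
contact_force: [-1.7, -1.1, 6.1]
opening: 0.66
```

```bash
python3 -c "
from h import *
go((.583,.277,.30),-22.6);go((.586,.031,.30),6.8)"
```

```text
rows [ 2.000e-01 -2.702e+02 -9.000e-01] [-0. -0.  0.] len 270.0 ang 0.0
rows [  97.6 -270.3 -226.8] [-0.    -0.514  0.   ] len 366.0 ang 29.4
```

Call:
{"method": "step_arm", "body": {"plan": [[[0,-15,0],[0,0,0],50],[[0,-50,0],[0,0,0],50],[[0,-90,0],[0,0,0],50],[[0,-135,0],[0,0,0],50],[[0,-180,0],[0,0,0],50],[[0,-225,0],[0,0,0],50],[[12,-270,-28],[0,-0.07,0],50],[[30,-270,-70],[0,-0.2,0],50],[[48,-270,-112],[0,-0.34,0],50],[[66,-270,-155],[0,-0.45,0],50]]}}

```text
clock: 5.15
tool_pos: [0.5839, 0.1078, 0.3006]
orientation: [[0.998, 0.001, -0.061], [0.061, 0.0, 0.998], [0.001, -1.0, 0.0]]
contact_force: [0.7, 0.5, -1.2]
opening: 0.655
```

```bash
python3 -c "
from h import *
go((.586,.031,.30),6.8)"
```

```text
rows [ -2.6   0.6 -76.8] [-0.    -0.057  0.001] len 77.0 ang 3.3
```

Call:
{"method": "step_arm", "body": {"plan": [[[-1,0,-35],[0,-0.03,0],50],[[-3,0,-65],[0,-0.057,0],50],[[-3,0,-77],[0,-0.057,0],50],[[-3,0,-77],[0,-0.057,0],50],[[-3,0,-77],[0,-0.057,0],50]]}}

```text
clock: 5.65
tool_pos: [0.5855, 0.0328, 0.2995]
orientation: [[0.994, 0.0, -0.111], [0.111, 0.0, 0.994], [0.0, -1.0, 0.0]]
contact_force: [0.3, 0.6, -1.3]
opening: 0.659
```

```bash
python3 - <<'E'
from h import *
o=env.get_obs(); np.savez("w2.npz",R=o["orientation"],t=o["tool_pos"]); save("wrist","w2"); print(o["tool_pos"],o["orientation"][:,0],o["opening"])
E
```

```text
[0.58552471 0.03284451 0.29953013] [9.93805441e-01 1.11133709e-01 2.08163706e-04] 0.6586444712364811
```

View pics/w2.png

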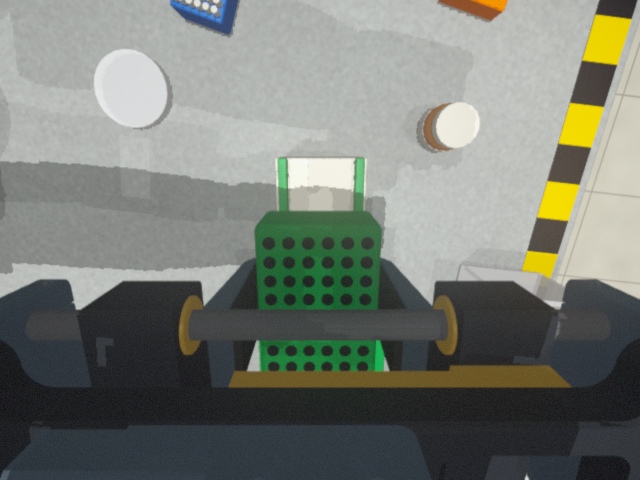

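```bash
cat > rails.py <<'E'
from h import *
import sys
w=np.load(sys.argv[1]+".npz"); im=cv2.imread(f"pics/{sys.argv[1]}.png").astype(int)
r0,r1=int(sys.argv[2]),int(sys.argv[3])
g=(im[:,:,1]-im[:,:,2])>40
pts={k:[] for k in"ab"}
A=[];B=[]
for r in range(r0,r1):
    for lo,hi,L in((265,305,A),(340,385,B)):
        c=np.where(g[r,lo:hi])[0]
        if len(c)>4: L.append((c[0]+lo-.0,c[-1]+lo+1-.0,r+.5))
A=np.array(A)-[.5,.5,.5];B=np.array(B)-[.5,.5,.5]
print(A[::8],B[::8])
for n,L,i in(("Lo",A,0),("Li",A,1),("Ri",B,0),("Ro",B,1)):
    P=wray(L[:,[i,2]],.102,w["R"],w["t"]); k=np.polyfit(P[:,1],P[:,0],1); print(n,"x at y=.03:",np.polyval(k,.03).round(4),"x at y=.09:",np.polyval(k,.09).round(4),"yaw",np.degrees(np.arctan2(-1,-k[0])).round(2), "span y",P[:,1].min().round(3),P[:,1].max().round(3))
E
python3 rails.py w2 160 208
```

```text
[[277.5 286.5 160. ]
 [277.5 286.5 168. ]
 [277.5 286.5 176. ]
 [278.5 286.5 184. ]
 [278.5 286.5 192. ]
 [278.5 287.5 200. ]] [[355.5 364.5 160. ]
 [355.5 363.5 168. ]
 [354.5 363.5 176. ]
 [354.5 363.5 184. ]
 [354.5 362.5 192. ]
 [355.5 362.5 200. ]]
Lo x at y=.03: 0.5453 x at y=.09: 0.5382 yaw -83.23 span y 0.043 0.092
Li x at y=.03: 0.5536 x at y=.09: 0.5475 yaw -84.2 span y 0.044 0.093
Ri x at y=.03: 0.6279 x at y=.09: 0.6199 yaw -82.35 span y 0.052 0.101
Ro x at y=.03: 0.6359 x at y=.09: 0.6291 yaw -83.57 span y 0.053 0.102
```

```bash
python3 -c "
from h import *
go((.5905,.0265,.165),6.7)"
```

```text
rows [  4.2 134.4  -7.2] [-0.    -0.005  0.   ] len 135.0 ang 0.3
```

Call:
{"method": "step_arm", "body": {"plan": [[[4,40,-7],[0,-0.005,0],50],[[4,80,-7],[0,-0.005,0],50],[[4,115,-7],[0,-0.005,0],50],[[4,134,-7],[0,-0.005,0],50],[[4,134,-7],[0,-0.005,0],50]]}}

```text
clock: 6.2
tool_pos: [0.5887, 0.0269, 0.1625]
orientation: [[0.993, -0.005, -0.118], [0.118, 0.0, 0.993], [-0.005, -1.0, 0.001]]
contact_force: [-0.7, -0.1, -0.6]
opening: 0.659
```

```bash
python3 - <<'E'
from h import *
o=env.get_obs(); np.savez("w3.npz",R=o["orientation"],t=o["tool_pos"]); save("wrist","w3"); print(o["tool_pos"],o["orientation"][:,0],o["opening"])
a=cv2.imread("pics/w3.png");b=save("side","s3")[:,:,::-1]
r=np.zeros((480,800,3),np.uint8); r[:,:400]=cv2.resize(a[:300,200:450],(400,480)); r[:,400:]=cv2.resize(b[150:330,220:370],(400,480)); cv2.imwrite("pics/c4.png",r)
E
```

```text
[0.58866275 0.02687896 0.16251889] [ 0.99302623  0.1178001  -0.00469543] 0.6592234394032372
```

View pics/c4.png

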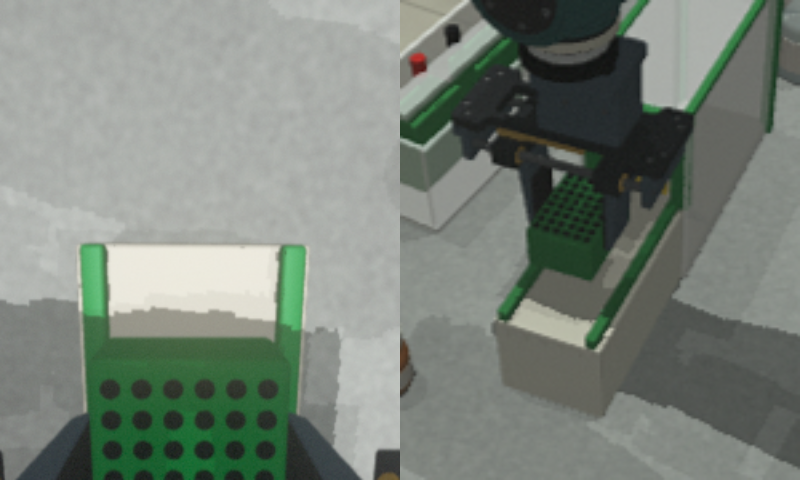

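```bash
sed -i 's/(265,305,A),(340,385,B)/(240,285,A),(350,400,B)/' rails.py; python3 rails.py w3 158 205
```

```text
[[249.5 264.5 158. ]
 [250.5 264.5 166. ]
 [250.5 265.5 174. ]
 [251.5 265.5 182. ]
 [251.5 265.5 190. ]
 [252.5 265.5 198. ]] [[375.5 390.5 158. ]
 [375.5 390.5 166. ]
 [375.5 389.5 174. ]
 [374.5 389.5 182. ]
 [374.5 388.5 190. ]
 [373.5 388.5 198. ]]
Lo x at y=.03: 0.5458 x at y=.09: 0.5383 yaw -82.87 span y 0.061 0.09
Li x at y=.03: 0.553 x at y=.09: 0.548 yaw -85.26 span y 0.062 0.092
Ri x at y=.03: 0.6266 x at y=.09: 0.6196 yaw -83.36 span y 0.071 0.1
Ro x at y=.03: 0.6359 x at y=.09: 0.6291 yaw -83.57 span y 0.072 0.101
```

Call:
{"method": "step_arm", "body": {"plan": [[[2,12,0],[0,0,0.005],50],[[2,25,0],[0,0,0.005],50],[[2,34,0],[0,0,0.005],50],[[2,39,0],[0,0,0.005],50],[[2,41,0],[0,0,0.005],50],[[2,41,0],[0,0,0.005],50]]}}

```text
clock: 6.9
tool_pos: [0.5922, 0.0259, 0.124]
orientation: [[0.993, -0.005, -0.117], [0.117, -0.001, 0.993], [-0.005, -1.0, 0.0]]
contact_force: [0.1, -1.0, -0.6]
opening: 0.655
```

Call:
{"method": "step_arm", "body": {"plan": [[[-1,2,0],[0,0,0],50],[[-1,4,0],[0,0,0],50],[[-1,4,0],[0,0,0],50]]}}

```text
clock: 7.2
tool_pos: [0.5912, 0.0258, 0.1202]
orientation: [[0.993, -0.005, -0.117], [0.117, -0.001, 0.993], [-0.005, -1.0, -0.0]]
contact_force: [-1.2, -0.1, -0.9]
opening: 0.656
```

Call:
{"method": "step_arm", "body": {"plan": [[[0,1.5,0],[0,0,0],50],[[0,1.5,0],[0,0,0],66],[[0,1.5,0],[0,0,0],75],[[0,1.5,0],[0,0,0],90],[[0,1.5,0],[0,0,0],90],[[0,1.5,0],[0,0,0],90],[[0,1.5,0],[0,0,0],90],[[0,1.5,0],[0,0,0],90]]}}

```text
clock: 8.0
tool_pos: [0.5913, 0.0258, 0.1187]
orientation: [[0.993, -0.005, -0.117], [0.117, -0.001, 0.993], [-0.005, -1.0, -0.0]]
contact_force: [0.5, 0.7, -0.1]
opening: 0.903
```

Call:
{"method": "step_arm", "body": {"plan": [[[0,-15,0],[0,0,0],90],[[0,-45,0],[0,0,0],90],[[0,-90,0],[0,0,0],90],[[0,-135,20],[0,0,0],0],[[0,-150,60],[0,0,0],0],[[0,-150,100],[0,0,0],0],[[0,-150,130],[0,0,0],0],[[0,-150,140],[0,0,0],0]]}}

```text
clock: 8.8
tool_pos: [0.5753, 0.1672, 0.2701]
orientation: [[0.993, -0.004, -0.119], [0.119, -0.0, 0.993], [-0.004, -1.0, 0.0]]
contact_force: [-1.0, -0.4, -0.5]
opening: 0.494
```

```bash
python3 - <<'E'
from h import *
go((.5796,.1246,.20),6.6,-45)
b=save("side","s4")[:,:,::-1]; cv2.imwrite("pics/c5.png",cv2.resize(b[150:330,200:400],(800,720))[:600])
E
```

```text
rows [ -0.6  70.1 -42.8] [-0.786  0.005 -0.002] len 82.0 ang 45.0
```

View pics/c5.png

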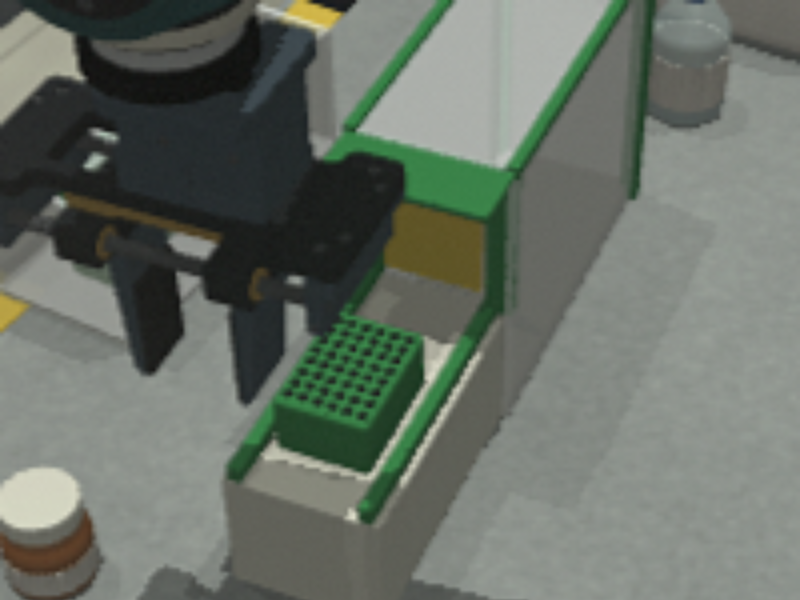

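Call:
{"method": "step_arm", "body": {"plan": [[[0,8,0],[-0.13,0,0],0],[[0,15,0],[-0.26,0,0],0],[[0,25,-5],[-0.39,0,0],0],[[0,35,-15],[-0.52,0,0],0],[[0,50,-25],[-0.65,0.005,0],0],[[-1,65,-35],[-0.78,0.005,0],0],[[-1,70,-43],[-0.786,0.005,0],0],[[-1,70,-43],[-0.786,0.005,0],0],[[-1,70,-43],[-0.786,0.005,0],0]]}}

```text
clock: 9.75
tool_pos: [0.58, 0.1216, 0.1999]
orientation: [[0.994, 0.077, -0.08], [0.111, -0.701, 0.704], [-0.002, -0.709, -0.705]]
contact_force: [-0.5, 0.1, -0.3]
opening: 0.004
```

```bash
python3 - <<'E'
from h import *
print(env.get_obs()["joint_positions"].round(1))
go((.5796,.1246,.115),6.6,-45)
E
```

```text
[ 26.3  23.6 109.1 -44.1  72.3  43.4]
rows [ 0.1 58.  62. ] [-0.002 -0.002 -0.004] len 85.0 ang 0.3
```

Call:
{"method": "step_arm", "body": {"plan": [[[0,20,22],[0,0,0],0],[[0,40,43],[0,0,0],0],[[0,53,57],[0,0,0],0],[[0,58,62],[0,0,0],0],[[0,58,62],[0,0,0],0]]}}

```text
clock: 10.25
tool_pos: [0.5792, 0.1246, 0.1144]
orientation: [[0.994, 0.077, -0.081], [0.112, -0.703, 0.703], [-0.003, -0.707, -0.707]]
contact_force: [0.3, -0.4, -0.2]
opening: 0.004
```

```bash
python3 - <<'E'
from h import *
print(env.get_obs()["joint_positions"].round(1))
go((.591-.055*.115,.0263+.055*.993,.115),6.6,-45)
go((.591+.093*.115,.0263-.093*.993,.115),6.6,-45)
b=save("side","s5")[:,:,::-1]; cv2.imwrite("pics/c6.png",cv2.resize(b[150:330,200:400],(800,720))[:600])
E
```

```text
[ 26.6  31.2 109.4 -46.   67.   49.4]
rows [  0.6  30.7 -31.6] [-0.    -0.    -0.004] len 44.0 ang 0.3
rows [   1.1  135.3 -136.2] [-0.    -0.    -0.004] len 192.0 ang 0.3
```

View pics/c6.png

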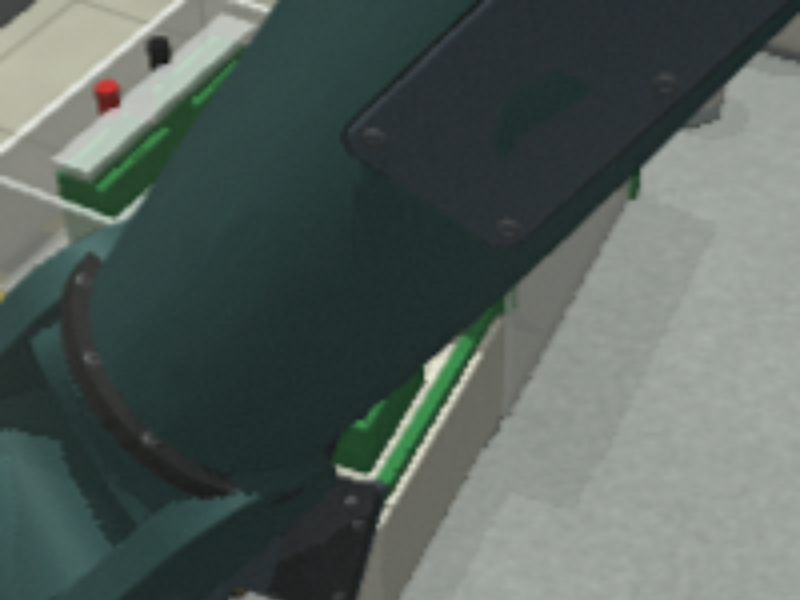

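Call:
{"method": "step_arm", "body": {"plan": [[[0,12,-12],[0,0,0],0],[[0,22,-22],[0,0,0],0],[[0,29,-29],[0,0,0],0],[[0,36,-36],[0,0,0],0],[[0,43,-43],[0,0,0],0],[[0,50,-50],[0,0,0],0],[[0,57,-57],[0,0,0],0],[[0,64,-64],[0,0,0],0]]}}

```text
clock: 11.1
tool_pos: [0.589, 0.0341, 0.1139]
orientation: [[0.994, 0.077, -0.082], [0.112, -0.703, 0.702], [-0.003, -0.707, -0.708]]
contact_force: [0.6, 1.0, 2.2]
opening: 0.004
```

```bash
python3 - <<'E'
from h import *
print(env.get_obs()["joint_positions"].round(1))
go((.591+.093*.115,.0263-.093*.993,.115),6.6,-45)
E
```

```text
[ 18.5  29.4 112.8 -51.4  62.3  47.1]
rows [  1.3  70.6 -72.1] [ 0.001  0.    -0.004] len 101.0 ang 0.2
```

Call:
{"method": "step_arm", "body": {"plan": [[[0,7,-7],[0.01,0,0],0],[[0,14,-14],[0.02,0,0],0],[[0,21,-21],[0.03,0,0],0],[[0,28,-28],[0.04,0,0],0],[[1,35,-35],[0.05,0,0],0],[[1,41,-42],[0.05,0,0],0],[[1,46,-47],[0.05,0,0],0],[[1,46,-47],[0.05,0,0],0]]}}

```text
clock: 11.9
tool_pos: [0.5972, -0.0313, 0.1146]
orientation: [[0.994, 0.072, -0.085], [0.111, -0.668, 0.736], [-0.003, -0.741, -0.671]]
contact_force: [0.7, -0.5, -0.3]
opening: 0.002
```

```bash
python3 - <<'E'
from h import *
print(env.get_obs()["joint_positions"].round(1))
go((.591+.093*.115,.0263-.093*.993,.115),6.6,-42)
b=save("side","s6")[:,:,::-1];t=save("top","t6")[:,:,::-1]
r=np.zeros((480,800,3),np.uint8); r[:,:400]=cv2.resize(b[90:330,220:420],(400,480)); r[:,400:]=cv2.resize(t[150:290,270:386],(400,480)); cv2.imwrite("pics/c7.png",r)
E
```

```text
[ 11.4  27.6 114.3 -52.9  57.   42.6]
rows [  0.6  23.2 -26.2] [ 0.003 -0.    -0.005] len 35.0 ang 0.3
```

View pics/c7.png

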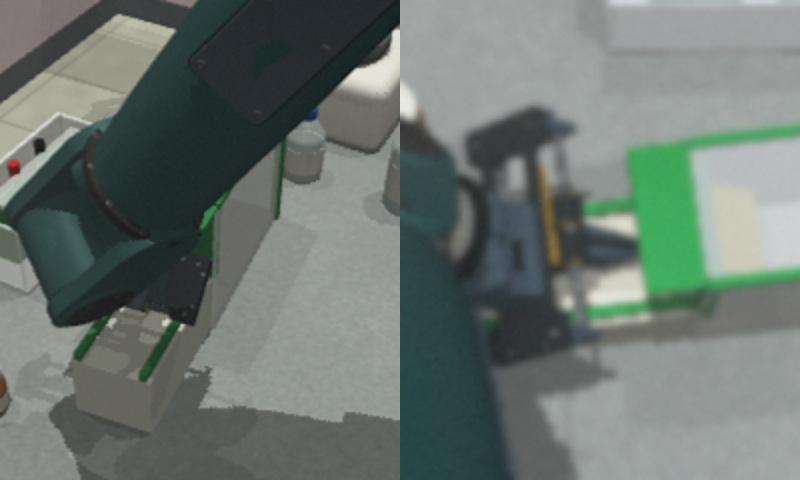

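Call:
{"method": "step_arm", "body": {"plan": [[[0,5,-5],[0,0,0],0],[[0,9,-10],[0,0,0],0],[[0,14,-15],[0,0,0],0],[[0,18,-20],[0,0,0],0],[[0,22,-24],[0,0,0],0],[[0,23,-26],[0,0,0],0],[[0,23,-26],[0,0,0],0],[[0,23,-26],[0,0,0],0],[[0,23,-26],[0,0,0],0]]}}

```text
clock: 12.9
tool_pos: [0.6013, -0.0647, 0.1151]
orientation: [[0.994, 0.073, -0.085], [0.112, -0.667, 0.736], [-0.003, -0.741, -0.671]]
contact_force: [-0.4, 0.1, -0.1]
opening: 0.004
```

```bash
python3 - <<'E'
from h import *
print(env.get_obs()["joint_positions"].round(1))
t=save("top","t7")[:,:,::-1]
a=cv2.imread("pics/t6.png")
g=lambda i:cv2.inRange(cv2.cvtColor(i,cv2.COLOR_BGR2HSV),(45,90,20),(85,255,255))
d=g(np.ascontiguousarray(t))[185:240,350:462]; e=cv2.imread("pics/top1.png"); e=g(e)[185:240,350:462]
ys,xs=np.where((d>0)&(e==0)); print(len(xs), xs.mean()+350 if len(xs) else 0, ys.mean()+185 if len(xs) else 0)
E
```

```text
[  8.2  27.3 114.7 -54.8  55.2  41.2]
28 380.82142857142856 228.32142857142856
```

```bash
python3 - <<'E'
from h import *
for f in("top1","t6","t7"):
    im=cv2.imread(f"pics/{f}.png"); h=cv2.cvtColor(im,cv2.COLOR_BGR2HSV)
    print(f,"row 217:",[tuple(im[217,c]) and im[217,c].tolist() for c in range(352,452,8)])
    for n,lo,hi in(("y",(15,25,60),(35,255,255)),("g",(45,60,15),(85,255,255))):
        m=cv2.inRange(h,lo,hi)[190:234,356:455]; ys,xs=np.where(m>0); print(n,len(xs),(xs.mean()+356,ys.mean()+190) if len(xs) else "")
E
```

```text
top1 row 217: [[89, 160, 61], [181, 184, 169], [193, 190, 185], [195, 191, 188], [192, 191, 188], [196, 194, 190], [195, 192, 190], [194, 192, 190], [194, 193, 190], [196, 193, 191], [195, 192, 190], [185, 183, 181], [175, 172, 170]]
y 0 
g 480 (np.float64(400.225), np.float64(223.90416666666667))
t6 row 217: [[94, 172, 62], [192, 199, 184], [185, 202, 202], [210, 206, 203], [212, 210, 208], [211, 209, 206], [211, 209, 205], [211, 209, 204], [211, 209, 206], [211, 210, 207], [213, 210, 207], [201, 199, 196], [189, 187, 184]]
y 5 (np.float64(368.4), np.float64(217.8))
g 482 (np.float64(399.8195020746888), np.float64(223.77385892116183))
t7 row 217: [[92, 173, 60], [194, 199, 182], [209, 205, 200], [208, 205, 200], [191, 195, 180], [194, 198, 181], [205, 205, 196], [211, 210, 206], [212, 210, 207], [212, 211, 208], [210, 209, 205], [204, 202, 199], [190, 187, 185]]
y 0 
g 492 (np.float64(399.6829268292683), np.float64(224.03861788617886))
```

Call:
{"method": "step_arm", "body": {"plan": [[[0,-25,25],[0,0,0],0],[[0,-55,56],[0,0,0],0],[[0,-85,88],[0,0,0],0],[[0,-115,120],[0,0,0],0],[[0,-140,145],[0,0,0],0],[[0,-165,125],[0,0,0],0],[[0,-190,105],[0,0,0],0],[[0,-215,85],[0,0,0],0],[[0,-225,75],[0,0,0],0],[[0,-225,75],[0,0,0],0]]}}

```text
clock: 13.95
tool_pos: [0.5791, 0.1409, 0.233]
orientation: [[0.994, 0.075, -0.084], [0.112, -0.666, 0.737], [-0.0, -0.742, -0.671]]
contact_force: [1.0, -0.1, -0.7]
opening: 0.007
```

```bash
python3 - <<'E'
from h import *
t=save("top","t8")[:,:,::-1].copy(); s=save("side","s8")[:,:,::-1].copy()
r=np.zeros((600,800,3),np.uint8)
c=cv2.resize(t[165:250,270:470],(800,340)); hsv=cv2.cvtColor(c,cv2.COLOR_BGR2HSV); hsv[:,:,1]=np.clip(hsv[:,:,1].astype(int)*3,0,255); r[:340]=cv2.cvtColor(hsv,cv2.COLOR_HSV2BGR)
r[340:,:347]=cv2.resize(s[100:280,220:460],(347,260)); r[340:,347:694]=cv2.resize(t[120:400,80:520],(347,260)); cv2.imwrite("pics/c8.png",r)
# moved objects: diff with top1
E
```

```text
(no output)
```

View pics/c8.png

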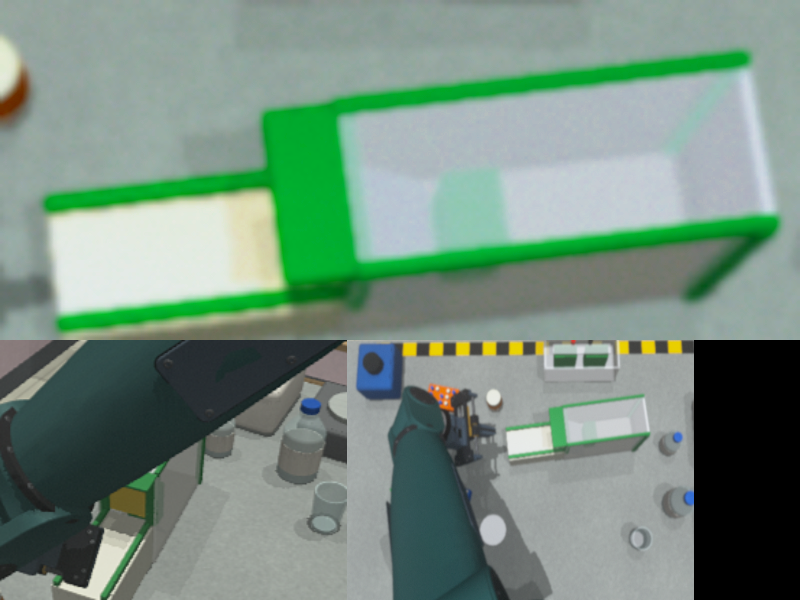

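```bash
python3 - <<'E'
from h import *
p=np.array([.6047,-.0924]);d=np.array([.115,-.993]);n=np.array([.993,.115])
# box origin: centreline point (.591,.0263) is box x=-.12
for u,v in[(378.5,211),(397,211),(378.5,228),(397,228),(387.5,219)]:
    for z in(.03,.06,.09):
        q=ray("top",u,v,z)[:2]-p; print((u,v),z,"box x %.0f y %.0f mm"%(q@d*1000,q@n*1000))
o=env.get_obs(); print(o["contact_force"],o["clock"])
a,b=[cv2.imread(f"pics/{f}.png").astype(int)[205:235,360:420] for f in("t7","t8")]; print("rack area change t7->t8",np.abs(a-b).mean())
A,B=[cv2.imread(f"pics/{f}.png").astype(int) for f in("top1","t8")]
for nm,(u,v) in dict(small=(490,231),big=(503,294),jar=(266,184),beaker=(453,331),dish=(265,324)).items(): print(nm,np.abs(A-B)[v-15:v+15,u-15:u+15].mean().round(1))
E
```

```text
(378.5, 211) 0.03 box x 76 y 38 mm
(378.5, 211) 0.06 box x 72 y 30 mm
(378.5, 211) 0.09 box x 67 y 23 mm
(397, 211) 0.03 box x 128 y 31 mm
(397, 211) 0.06 box x 122 y 24 mm
(397, 211) 0.09 box x 117 y 16 mm
(378.5, 228) 0.03 box x 69 y -11 mm
(378.5, 228) 0.06 box x 65 y -17 mm
(378.5, 228) 0.09 box x 61 y -24 mm
(397, 228) 0.03 box x 120 y -17 mm
(397, 228) 0.06 box x 115 y -24 mm
(397, 228) 0.09 box x 110 y -30 mm
(387.5, 219) 0.03 box x 98 y 12 mm
(387.5, 219) 0.06 box x 93 y 5 mm
(387.5, 219) 0.09 box x 88 y -2 mm
[ 0.29713845  0.39816452 -0.52770404] 14.05
rack area change t7->t8 2.0335185185185187
small 11.4
big 11.6
jar 11.4
beaker 33.0
dish 15.2
```

```bash
python3 -c "
from h import *
print(env.finish_job())"
```

```text
the job is handed in; nothing more can be done
None
```

I gripped the largest green rack (48 holes, measured about 84 × 60 mm), set it between the rails on the deck and let go of it. Then I pushed it through the flap with the tool leaned 42 to 45 degrees, drew back, and handed the job in at about 14 s of the 54 s allowed.

**Rack:** The top picture after withdrawing shows the deck empty and the rack inside the clear box. Its centre looks to be roughly 85 to 95 mm beyond the gate, near the middle across. It seems to rest tilted on the foot of the chute. Its height could not be measured; worked out from the chute's geometry, the centre is near 57 mm, against the 85 mm limit. Its picture barely changed between the two looks about 1 s apart.

**Flap:** In the side picture the yellow flap hangs shut, judged by eye.

**Arm:** The tool was clear of the box and the contact force was near zero, within about 1 N.

**Bystanders:** No contact force suggested a touch.
- **Bottles, jar and dish:** These look unmoved in the last top picture. The before-and-after pixel comparison was muddied by shadow and lighting.
- **Beaker:** It gave the largest pixel difference. I put that down to the arm's shadow at the start, but could not confirm it.
- **Blue rack and tube block:** The arm partly hid these, so I did not check their final positions.

**Disagreement:** The fixed cameras and the wrist camera differed by about 5 mm on the rack and the deck's centre line. I used the wrist camera for the deck and a position close to its reading for the grasp, and the rack went between the rails with no noticeable contact force.

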